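# Clamp the riveting block with the swing strap and cam lever

## Robot

A 6-joint arm with a two-finger parallel gripper is mounted at the origin on a cart in front of the work surface, level with it; the furniture and walls round the work are solid. World frame = base frame: x ahead of the robot, y to its left, z up, the work surface at z = 0. Lengths are in m, angles in rad, forces in N, time in s.
With the tool pointing down it reaches from about 0.325 to 0.775 m from the base axis. Payload 9.3 kg.
Tool frame: the origin (TCP) lies at the very end of the fingers, on their centre line; the grasp point (between the pads) lies 19 mm behind it; z points along the fingers, y is the line along which they close (so a half turn about z gives the same grasp; the last joint's range is limited). The gripper opens to 85 mm and grips with 20 to 120 N. Pads are 22 mm wide; open, the fingers measure 114 mm over their backs; the gripper's body (76 mm by 85 mm) begins 54 mm behind the grasp point. The pads swing forward as they close: fully open they stand 13 mm farther back than shut.
Start: joints at [-0.153, 0.259, 0.021, 1.334, 0, 1.418], TCP at [0.55, -0, 0.231] pointing down, gripper open.
Joint ranges: [-3.04, 3.04], [-0.91, 1.82], [-1.04, 1.36], [-1.92, 1.95], [-1.52, 1.45], [-3.14, 3.14]. Speed limits (rad/s): [2.22, 2.22, 2.79, 3.14, 3.14, 3.14].

## Interface

Orientations are given as a unit quaternion [w, x, y, z].
In Python, from rig import ctrl gives the robot as it stands.
- The arm moves only by the tool send_rows, never from a script. Its argument "moves" is text: rows parted by semicolons, each of 7 numbers parted by spaces: the shift along the tool's x, y, z in cm, then the turn, a rotation vector about the tool's x, y, z in degrees, then the opening, from -1 (shut) to 1 (fully open), so that 0 is half open. In form: dx dy dz wx wy wz hand; .... A call has 1 to 20 rows; each row is the pose to reach, as a shift and turn from the pose commanded when the call began, along the tool's axes at that moment; what a row does not reach only later rows make up. A row lasts 1/8 s, in which the tool goes at most 62.5 mm and 10.7 degrees, less where a joint would pass 70% of its speed; a pose out of reach is approached as far as the arm can. A call with a gripper value outside its range is refused whole. The fingers move at their own pace and stop on an object; the grip force is fixed at half the most. Time passes only in rows, so rows that repeat a pose let the fingers close. It gives the time, the measured TCP pose, the force, the opening and the grip force at its end, in the units of the state.
- ctrl.state(): the state, without advancing time (a new reading comes with each control period).
- ctrl.snapshot(name): name is "scene" or "side" or "wrist"; returns a dict with "color" (420x560x3 uint8, blue, green, red), "depth" (420x560 float32, m along the optical axis (not along the pixel's ray), 0 where there is no reading), "camera_matrix" (3x3 intrinsics, pixels), "R" (3x3) and "t" (3): a world point X has camera coordinates R X + t. Camera axes: x right, y down, z forward; pixel columns grow to the right and rows downward; lengths in m; the calibration is good to about 2 mm. A picture is of the moment at which its call begins.
- ctrl.sign_off(): hands the job in; it is judged then, once.
The state is a dict: "time": time; "joints": joint angles; "qvel": joint speeds; "joint_efforts": joint torques, N m; "position": TCP position; "tool_rot": TCP orientation; "ft_force": force on the tool from outside, world axes, zero at the start; "moment": the same for the moment, N m; "gripper_width": opening from 0.0 (shut) to 1.0 (fully open); "grip_force": force on a finger pad.
Only numpy, scipy, OpenCV 4.12 (cv2) and the standard library are available. Lean on these libraries where they do the work, as an engineer would, in place of code of your own. Each camera call takes 0.05 s, during which the arm holds its last target. There are 200 camera calls.

## Task

Get the riveting block ready for tapping out bracelet pins: push the clamp strap, which stands swung aside, round over the block until it meets its stop pin, then press the cam lever fully down so that the strap bears on the block. Leave the block seated in its nest and do not shift the tools and watches lying round the fixture; mind the lamp cable that hangs across the bench on the way there.

Things in the scene. Friction and masses are not known exactly. Their poses are not given: they have to be found in the camera images.
- fixture: Dark steel fixture plate, 90 x 176 x 10 mm (x, y, z), screwed to the bench; origin at the centre of its underside. Its x axis points roughly away from the robot. In its frame: the pivot post stands at (0, +35) mm; the nest, a steel pedestal 32 x 56 mm (top 18 mm, rails 23 mm above the bench) holding the riveting block, at (0, -49) mm; a stop pin (10 mm thick, 43 mm tall) at (+16, -5) mm.
- pivot (a point): Point on the vertical axis about which strap and cam lever turn together, at mid-height of the strap (37.5 mm above the bench).
- strap: Steel clamp strap: a bar 22 mm wide, 10 mm thick, its sides 32.5 to 42.5 mm above the bench, running from the pivot along its own -y to a round nose 86.5 mm out; brass pad under the nose, 2.5 mm over the block's top while released. Origin on the pivot axis at bench height. The cam lowers it 3.5 mm, so it must be over the block before the lever is pressed.
- strap_nose (a point): Middle of the strap's cross-section over the brass pad, 75 mm from the pivot axis, 11.5 mm short of the nose's end; shows which way the strap points.
- swing (a joint): Angle of the strap (and the lever with it) about the vertical pivot, rad: 0 = over the block against the stop pin, strap along the fixture's -y; grows to 2.0 as it swings away; at 1.57 it points along the fixture's -x. Starts between 1.0 and 1.9. Closing it moves the nose counter-clockwise seen from above; it turns stiffly (about 0.08 N m) and stays where it is left.
- cam_lever (a joint): Angle of the cam lever, rad: 0 = fully up (handle 60 degrees above level, released), 1.047 = fully down (handle level, clamped). Starts between 0 and 0.15. Turns stiffly (about 0.15 N m, some 3 N at the handle's end) and stays where it is left.
- lever_pin (a point): The cam lever's level hinge pin, on the pivot axis 55 mm above the bench. The handle points from it away from the strap's nose, rising 60 degrees when up (its end then 121 mm above the bench) and level when down; its pressing face looks up and towards the nose. Strap and lever turn as one about the post, so press the handle square on its middle.
- lever_end (a point): Point on the lever's middle line, 70 mm from the pin, 6 mm short of the handle's end. The black grip is 19 mm wide and 11 mm thick and spans 30 to 76 mm from the pin.
- riveting_block: Small loose dark steel block with holes, 18 x 40 x 8 mm, 90 g, lying in the nest with its long side along the fixture's y, its top 26 mm above the bench; origin at the centre of its underside.
- hammer: Small loose watchmaker's hammer, 142 mm long, 13 mm high, lying behind the plate, along it; origin at the centre of its underside.
- bracelet_short: Loose steel bracelet, 95 mm long, 21 mm wide, 37 mm high where it curls, lying right of the fixture; origin at the centre of its underside.
- watch_gold: Loose gold-coloured wristwatch, about 67 x 78 x 48 mm, on its side right of the fixture; origin at the centre of its underside.
- watch_steel: Loose steel wristwatch, about 68 x 78 x 50 mm, on its side right of the fixture and nearer the robot; origin at the centre of its underside.
- loupe: Loose eyeglass loupe, 35 mm across, 30 mm high, left of the fixture; origin at the centre of its underside.
- cable (a point): Lowest stretch of the lamp's black cable (fixed, solid, 20 mm thick), hanging 0.47 to 0.50 m above the bench from (x 0.2, y -0.26) by (0.3, -0.17), (0.45, -0.16), (0.6, -0.17) to (0.8, -0.23) m: between the hand's starting place on the right and the fixture on the left, to be crossed over the top. A lamp bar hangs over the far right (0.58 m up at y -0.4, x 0.5).

How it is judged:
On the way, in this order (a step that is already met when the one before it is completed fails the run):
1. the strap is swung over the block against its stop (within 0.06 rad), with the lever still up (value of joint swing below 0.06 rad and value of joint cam_lever below 0.35 rad), for 0.2 s.
2. the cam lever is pressed fully down (beyond 0.97 rad) and the strap bears on the block (value of joint swing below 0.08 rad and value of joint cam_lever above 0.97 rad and contact force between strap and riveting_block above 4 N), for 0.2 s.
At the end, for the whole second after the job is handed in: The strap is over the block within 0.08 rad of its stop, the cam lever is down beyond 0.97 rad and stays there by itself, the strap presses on the block with more than 4 N, and the block lies flat and still in its nest within 4 mm of where it lay (all of step 2 and horizontal distance between riveting_block and strap below 0.095 m and z of riveting_block in the frame of fixture between 0.016 and 0.0195 m and distance of riveting_block from where it was at the start of the episode below 0.004 m and linear speed of riveting_block below 0.01 m/s); the robot touches nothing.
It fails at once if the riveting block is pushed out of its nest or lifted (moved more than 8 mm) (distance of riveting_block from where it was at the start of the episode above 0.008 m).
It fails at once if a tool or watch part lying round the fixture is shifted by more than 15 mm (distance of any of hammer, bracelet_short, watch_gold, watch_steel, loupe from where it was at the start of the episode above 0.015 m).
It also fails if it takes over 56 s, if anything falls off the work surface, if the arm or the gripper's body presses on something with over 40 N, if the wrist force passes 120 N, or if a joint passes its speed limit or range.

## Working session

There is one attempt and no reset: what is moved stays moved. The work goes in short steps, Python scripts to look and compute and a tool call to move; the robot and the scene stay as the last step left them, time stands still between calls to the robot, and variables do not carry over. Pictures are saved under pics/ and viewed, at most 10 in all, crops included, and the job is handed in when it is done.

Besides the shell and the picture viewer there is one more tool, called after "Request:" as name(argument=value, ...), one argument or row to a line, values as JSON. send_rows: Moves the arm, as the interface text tells. Its arguments: {"type":"object","properties":{"moves":{"type":"string"}},"required":["moves"]}

```bash
ls; mkdir -p pics; python3 - <<'E'
from rig import ctrl
import cv2,numpy as np,pickle
s=ctrl.state();print({k:np.round(v,3) for k,v in s.items()})
d={}
for n in("scene","side","wrist"):
    c=ctrl.snapshot(n);d[n]=c;cv2.imwrite(f"pics/{n}0.png",c["color"]);print(n,np.round(-c["R"].T@c["t"],3),np.round(c["R"][2],2))
pickle.dump(d,open("d0.pkl","wb"))
E
```

```text
pics
{'time': np.float64(0.0), 'joints': array([-0.153,  0.259,  0.021,  1.334,  0.   ,  1.418]), 'qvel': array([ 0.   ,  0.001,  0.002,  0.001, -0.   ,  0.001]), 'joint_efforts': array([-0.0000e+00, -5.5564e+01,  3.4454e+01,  1.3000e-02, -0.0000e+00,
        0.0000e+00]), 'position': array([0.55 , 0.   , 0.231]), 'tool_rot': array([-0.001,  0.707,  0.707, -0.   ]), 'ft_force': array([-1.338, -0.592,  0.022]), 'moment': array([ 0.004, -0.043,  0.059]), 'grip_force': np.float64(0.0), 'gripper_width': np.float64(1.0)}
scene [ 0.167 -0.691  1.149] [ 0.33  0.56 -0.76]
side [ 0.593 -1.245  0.853] [-0.04  0.9  -0.43]
wrist [0.55  0.072 0.373] [-0.   -0.28 -0.96]
```

View pics/scene0.png

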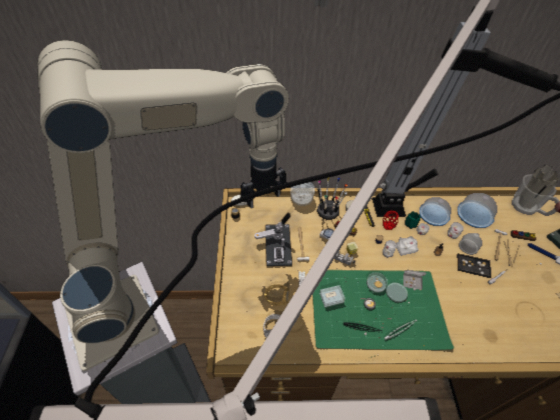

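View pics/side0.png

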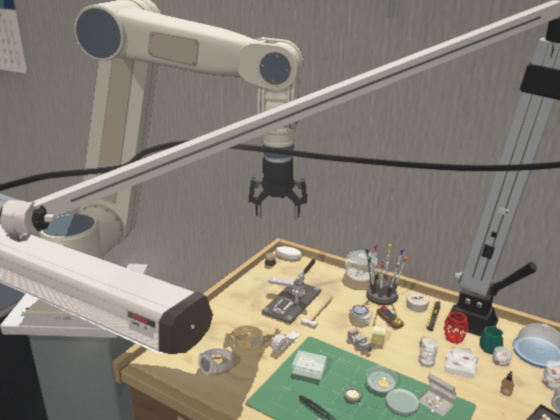

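Scene: the fixture is near (278,245) with the strap pointing left at (262,234) and the lever at (285,218). Side: the fixture is near (292,300). Next I'll enlarge and deproject.

```bash
cat > h.py <<'E'
import numpy as np,cv2
def dep(c,u,v):
    z=c["depth"][int(round(v)),int(round(u))];K=c["camera_matrix"]
    return c["R"].T@(z*np.linalg.inv(K)@[u,v,1]-c["t"])
def onz(c,u,v,h):
    r=c["R"].T@np.linalg.inv(c["camera_matrix"])@[u,v,1];o=-c["R"].T@c["t"]
    return o+r*(h-o[2])/r[2]
def proj(c,X):
    p=c["camera_matrix"]@(c["R"]@np.array(X)+c["t"]);return p[:2]/p[2]
E
python3 - <<'E'
import pickle,cv2,numpy as np
from h import *
d=pickle.load(open("d0.pkl","rb"))
s=d["scene"]
a=cv2.resize(s["color"][200:280,235:325],None,fx=6,fy=6,interpolation=cv2.INTER_CUBIC)
cv2.imwrite("pics/sc.png",a)
for p in [(278,245),(262,234),(285,218),(278,260),(273,296)]: print(p,np.round(dep(s,*p),3))
E
```

```text
(278, 245) [ 0.588 -0.027  0.011]
(262, 234) [0.551 0.022 0.045]
(285, 218) [0.631 0.002 0.105]
(278, 260) [ 0.552 -0.085  0.019]
(273, 296) [ 0.474 -0.184 -0.   ]
```

View pics/sc.png

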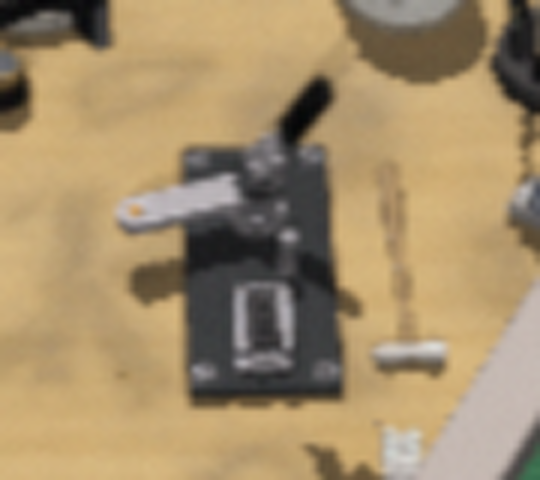

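View pics/wrist0.png

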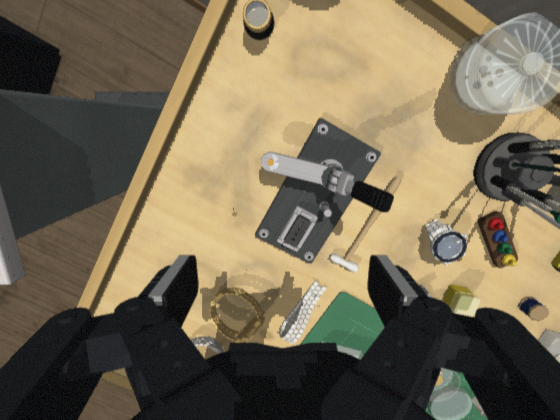

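Wrist view: plate screws at about (323,129), (372,157), (308,256), (263,234); strap nose at (270,161); hinge near (340,180); grip end at (388,203); stop pin top at (326,210). I'll fit the fixture pose from these.

```bash
python3 - <<'E'
import pickle,cv2,numpy as np
from h import *
d=pickle.load(open("d0.pkl","rb"));w=d["wrist"]
for n,u,v,h in [("s1",323,129,.01),("s2",372,157,.01),("s3",308,256,.01),("s4",263,234,.01),("blk",297,230,.026),("pin",326,210,.043),("pad dot",270,161,.0425),("strapmid",300,168,.0425),("gripend",388,203,.12),("gripmid",373,194,.1),("hinge",340,180,.055),("loupe",258,14,.03),("hamhead",343,263,.01),("hamend",398,178,.01),("bracelet",303,310,.02),("gold",236,312,.03)]:
    print(n,np.round(dep(w,u,v),4),np.round(onz(w,u,v,h),4))
a=cv2.resize(w["color"][110:270,235:415],None,fx=4,fy=3.7*4/3.7,interpolation=cv2.INTER_CUBIC)[:600]
cv2.imwrite("pics/wc.png",a)
E
```

```text
s1 [0.5972 0.0621 0.0144] [0.5978 0.062  0.01  ]
s2 [0.6587 0.0288 0.0147] [0.6601 0.0283 0.01  ]
s3 [ 0.5834 -0.1051  0.0143] [ 0.5838 -0.1072  0.01  ]
s4 [ 0.5227 -0.0731  0.0138] [ 0.5225 -0.0747  0.01  ]
blk [ 0.5673 -0.0626  0.0263] [ 0.5673 -0.0627  0.026 ]
pin [ 0.6007 -0.0304  0.0434] [ 0.6007 -0.0306  0.043 ]
pad dot [0.5346 0.0278 0.0429] [0.5346 0.0277 0.0425]
strapmid [0.5688 0.0198 0.0434] [0.5689 0.0197 0.0425]
gripend [0.6439 0.0007 0.1223] [6.448e-01 1.000e-04 1.200e-01]
gripmid [0.6342 0.0056 0.1082] [0.6368 0.0035 0.1   ]
hinge [0.6105 0.0107 0.0674] [0.613  0.0082 0.055 ]
loupe [0.5234 0.178  0.028 ] [0.5235 0.1774 0.03  ]
hamhead [ 0.6324 -0.1173  0.011 ] [ 0.6327 -0.1179  0.01  ]
hamend [ 6.999e-01 -4.000e-04 -1.000e-03] [0.6955 0.0018 0.01  ]
bracelet [ 0.5782 -0.1893  0.0165] [ 0.5779 -0.1867  0.02  ]
gold [ 4.785e-01 -2.053e-01 -3.000e-04] [ 0.4842 -0.1828  0.03  ]
```

View pics/wc.png

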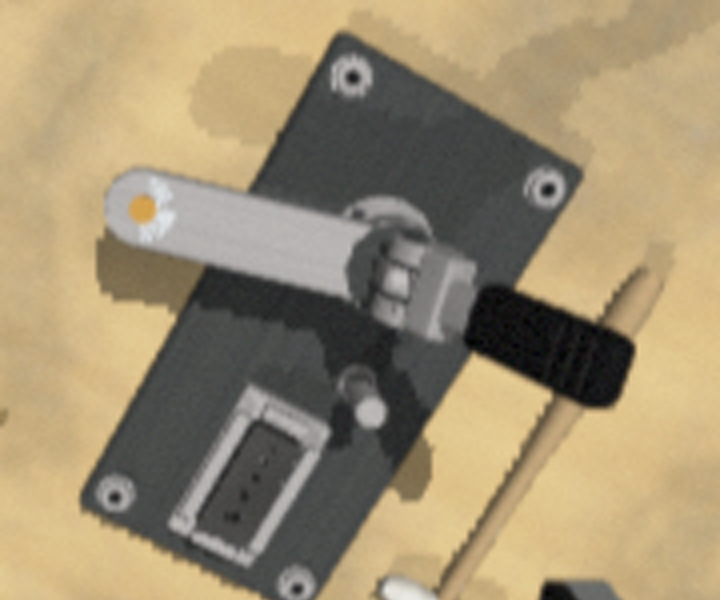

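The fit is consistent: plate yaw ≈ -28.5°, pivot (0.607, 0.009), and the nose dot is 75 mm out. That gives swing ≈ 1.33 rad. The strap should be pushed from its +y side with shut fingers, turning the tool along with it. I'll compute the waypoints.

```bash
cat > wp.py <<'E'
import numpy as np
P=np.array([.6072,.0090]);D=241.5
U=lambda a:np.array([np.cos(np.radians(a)),np.sin(np.radians(a))])
# base tool axes at start: x=+Y, y=+X ; wz>0 = clockwise from above
def wp(sdeg,off,R=.070):
    a=D-sdeg;p=P+R*U(a)-off*U(a+90);yaw=(a+90)-270   # CCW turn of tool
    return p,yaw
if __name__=="__main__":
    p,y=wp(76,.034);print("approach",p.round(4),"dx %.2f dy %.2f cm wz %.1f"%((p[1]-0)*100,(p[0]-.55)*100,-y))
    for s in range(76,-5,-5):
        q,yy=wp(s,.022);r=q-p
        th=np.radians(y);ex=np.array([-np.sin(th),np.cos(th)]);ey=np.array([np.cos(th),np.sin(th)])
        print(s,q.round(3),"%.2f %.2f 0 0 0 %.0f -1;"%(r@ex*100,r@ey*100,-(yy-y)))
E
python3 wp.py
```

```text
approach [0.5479 0.0594] dx 5.94 dy -0.21 cm wz 14.5
76 [0.545 0.048] -1.20 0.00 0 0 0 -0 -1;
71 [0.542 0.042] -1.82 -0.17 0 0 0 -5 -1;
66 [0.539 0.036] -2.45 -0.28 0 0 0 -10 -1;
61 [0.537 0.03 ] -3.09 -0.33 0 0 0 -15 -1;
56 [0.535 0.024] -3.73 -0.33 0 0 0 -20 -1;
51 [0.534 0.018] -4.36 -0.27 0 0 0 -25 -1;
46 [0.534 0.011] -4.99 -0.16 0 0 0 -30 -1;
41 [0.534 0.005] -5.61 0.00 0 0 0 -35 -1;
36 [ 0.535 -0.001] -6.21 0.22 0 0 0 -40 -1;
31 [ 0.536 -0.008] -6.79 0.49 0 0 0 -45 -1;
26 [ 0.537 -0.014] -7.35 0.82 0 0 0 -50 -1;
21 [ 0.54 -0.02] -7.87 1.18 0 0 0 -55 -1;
16 [ 0.542 -0.026] -8.36 1.59 0 0 0 -60 -1;
11 [ 0.546 -0.031] -8.81 2.05 0 0 0 -65 -1;
6 [ 0.549 -0.036] -9.23 2.54 0 0 0 -70 -1;
1 [ 0.554 -0.041] -9.59 3.06 0 0 0 -75 -1;
-4 [ 0.558 -0.046] -9.91 3.62 0 0 0 -80 -1;
```

Request:
send_rows(
  moves="0 0 0 0 0 0 -1; 2 0 0 0 0 7 -1; 4 0 0 0 0 14.5 -1; 5.9 0 4 0 0 14.5 -1; 5.9 0 8 0 0 14.5 -1; 5.9 0 11 0 0 14.5 -1; 5.9 0 11 0 0 14.5 -1; 5.9 0 11 0 0 14.5 -1",
)

```text
time: 1.15
position: [0.5506, 0.0589, 0.1224]
tool_rot: [0.0, 0.791, 0.612, 0.0]
ft_force: [-0.5, -0.0, 0.2]
gripper_width: 0.001
grip_force: 0.0
```

Request:
send_rows(
  moves="0 -0.25 4 0 0 0 -1; 0 -0.25 7 0 0 0 -1; 0 -0.25 9.3 0 0 0 -1; 0 -0.25 9.3 0 0 0 -1; 0 -0.25 9.3 0 0 0 -1",
)

```text
time: 1.78
position: [0.5487, 0.0595, 0.03]
tool_rot: [0.001, 0.791, 0.612, 0.001]
ft_force: [-0.1, 0.6, 1.1]
gripper_width: -0.003
grip_force: 0.0
```

```bash
python3 - <<'E'
from rig import ctrl
import cv2
c=ctrl.snapshot("wrist");cv2.imwrite("pics/w1.png",c["color"])
E
```

```text
(no output)
```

View pics/w1.png

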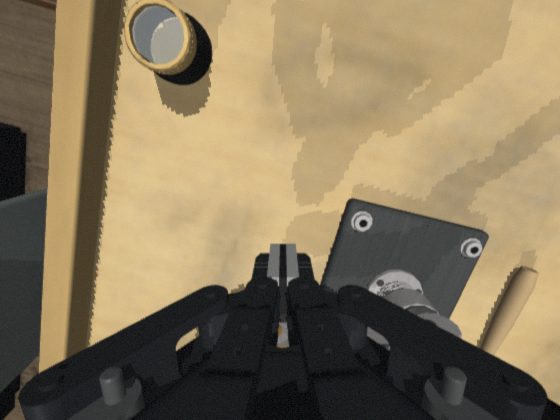

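Fingers are down beyond the strap with no contact. The knuckles spread towards the pivot, so I'll push at a slightly larger radius.

```bash
sed -i 's/R=.070/R=.073/; s/p,y=wp(76,.034)/p,y=np.array([.5487,.0595]),-14.5/' wp.py; python3 wp.py
```

```text
approach [0.5487 0.0595] dx 5.95 dy -0.13 cm wz 14.5
76 [0.542 0.049] -1.22 -0.37 0 0 0 -0 -1;
71 [0.539 0.043] -1.87 -0.54 0 0 0 -5 -1;
66 [0.536 0.037] -2.53 -0.64 0 0 0 -10 -1;
61 [0.534 0.03 ] -3.19 -0.69 0 0 0 -15 -1;
56 [0.532 0.024] -3.85 -0.68 0 0 0 -20 -1;
51 [0.531 0.017] -4.52 -0.62 0 0 0 -25 -1;
46 [0.531 0.011] -5.17 -0.49 0 0 0 -30 -1;
41 [0.531 0.004] -5.81 -0.31 0 0 0 -35 -1;
36 [ 0.532 -0.003] -6.43 -0.08 0 0 0 -40 -1;
31 [ 0.533 -0.009] -7.03 0.21 0 0 0 -45 -1;
26 [ 0.535 -0.015] -7.60 0.55 0 0 0 -50 -1;
21 [ 0.537 -0.022] -8.14 0.94 0 0 0 -55 -1;
16 [ 0.54  -0.028] -8.65 1.37 0 0 0 -60 -1;
11 [ 0.544 -0.033] -9.11 1.85 0 0 0 -65 -1;
6 [ 0.548 -0.039] -9.53 2.36 0 0 0 -70 -1;
1 [ 0.552 -0.044] -9.91 2.91 0 0 0 -75 -1;
-4 [ 0.557 -0.048] -10.23 3.49 0 0 0 -80 -1;
```

Request:
send_rows(
  moves="-0.6 -0.3 0 0 0 0 -1; -1.2 -0.4 0 0 0 0 -1; -1.87 -0.54 0 0 0 -5 -1; -2.53 -0.64 0 0 0 -10 -1; -3.2 -0.7 0 0 0 -15 -1; -3.85 -0.68 0 0 0 -20 -1; -4.5 -0.6 0 0 0 -25 -1; -5.17 -0.5 0 0 0 -30 -1; -5.8 -0.3 0 0 0 -35 -1; -5.8 -0.3 0 0 0 -35 -1",
)

```text
time: 3.08
position: [0.53, 0.0036, 0.0285]
tool_rot: [0.0, 0.571, 0.821, 0.0]
ft_force: [0.4, 0.3, 0.6]
gripper_width: 0.001
grip_force: 0.0
```

```bash
python3 - <<'E'
from rig import ctrl
import cv2,numpy as np
from h import *
w=ctrl.snapshot("wrist")["color"]
c=ctrl.snapshot("scene");s=cv2.resize(c["color"][190:290,225:345],None,fx=3.5,fy=3.5,interpolation=cv2.INTER_CUBIC)
s=cv2.resize(s,(380,316));w=cv2.resize(w,(420,315))
o=np.zeros((316,800,3),np.uint8);o[:,:380]=s;o[:315,380:]=w
cv2.imwrite("pics/m1.png",o)
E
```

```text
(no output)
```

View pics/m1.png

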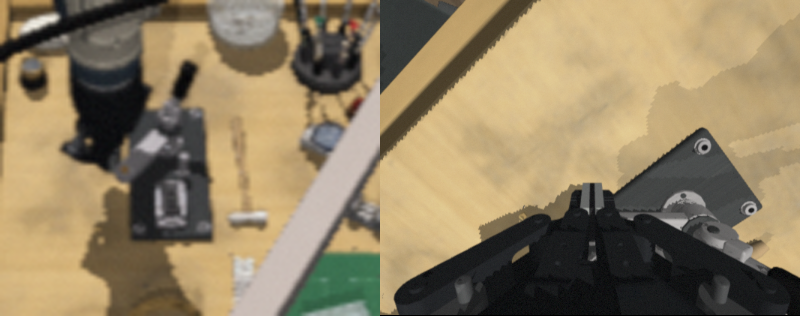

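The strap follows the fingers (left half: strap at about (150,150), now swung roughly half way). Continuing.

```bash
sed -i 's/p,y=np.array(.*/p,y=np.array([.5305,.0036]),20.5/; s/range(76,-5,-5)/range(41,-5,-5)/;/print("appr/d' wp.py; grep -n 'p,y=' wp.py; python3 wp.py
```

```text
9:    p,y=np.array([.5305,.0036]),20.5
41 [0.531 0.004] 0.02 0.07 0 0 0 -0 -1;
36 [ 0.532 -0.003] -0.62 -0.09 0 0 0 -5 -1;
31 [ 0.533 -0.009] -1.28 -0.20 0 0 0 -10 -1;
26 [ 0.535 -0.015] -1.94 -0.25 0 0 0 -15 -1;
21 [ 0.537 -0.022] -2.61 -0.24 0 0 0 -20 -1;
16 [ 0.54  -0.028] -3.27 -0.17 0 0 0 -25 -1;
11 [ 0.544 -0.033] -3.93 -0.05 0 0 0 -30 -1;
6 [ 0.548 -0.039] -4.57 0.13 0 0 0 -35 -1;
1 [ 0.552 -0.044] -5.19 0.37 0 0 0 -40 -1;
-4 [ 0.557 -0.048] -5.79 0.66 0 0 0 -45 -1;
```

Request:
send_rows(
  moves="-0.6 -0.1 -0.1 0 0 -5 -1; -1.28 -0.2 -0.1 0 0 -10 -1; -1.94 -0.25 -0.1 0 0 -15 -1; -2.6 -0.24 -0.1 0 0 -20 -1; -3.27 -0.17 -0.1 0 0 -25 -1; -3.93 -0.05 -0.1 0 0 -30 -1; -4.57 0.13 -0.1 0 0 -35 -1; -4.57 0.13 -0.1 0 0 -35 -1",
)

```text
time: 4.18
position: [0.5474, -0.0382, 0.0292]
tool_rot: [-0.0, 0.298, 0.955, -0.0]
ft_force: [-0.3, -0.1, -0.2]
gripper_width: -0.0
grip_force: 0.0
```

Request:
send_rows(
  moves="-0.3 0.1 0 0 0 -3 -1; -0.3 0.1 0 0 0 -5 -1; -0.3 0.1 0 0 0 -5 -1",
)

```text
time: 4.55
position: [0.5503, -0.0388, 0.0293]
tool_rot: [-0.0, 0.255, 0.967, 0.0]
ft_force: [-0.9, 0.5, -0.8]
gripper_width: 0.001
grip_force: 0.4
```

Request:
send_rows(
  moves="-0.2 0 0 0 0 0 -1; -0.2 0 0 0 0 0 -1",
)

```text
time: 4.8
position: [0.5522, -0.0401, 0.0293]
tool_rot: [-0.0, 0.255, 0.967, -0.0]
ft_force: [-0.3, -0.1, -0.4]
gripper_width: -0.0
grip_force: 0.4
```

Request:
send_rows(
  moves="-0.2 0 0 0 0 0 -1; -0.2 0 0 0 0 0 -1",
)

```text
time: 5.05
position: [0.5541, -0.0411, 0.0293]
tool_rot: [0.0, 0.255, 0.967, 0.0]
ft_force: [-0.5, -0.1, 0.3]
gripper_width: -0.002
grip_force: 0.3
```

Request:
send_rows(
  moves="-0.2 0 0 0 0 0 -1; -0.2 0 0 0 0 0 -1",
)

```text
time: 5.3
position: [0.5556, -0.042, 0.0292]
tool_rot: [-0.0, 0.255, 0.967, -0.0]
ft_force: [-1.4, 0.4, 0.7]
gripper_width: -0.0
grip_force: 0.6
```

Request:
send_rows(
  moves="-0.2 0 0 0 0 0 -1; -0.2 0 0 0 0 0 -1",
)

```text
time: 5.55
position: [0.5561, -0.0425, 0.029]
tool_rot: [-0.001, 0.255, 0.967, 0.0]
ft_force: [-5.5, 2.0, 3.8]
gripper_width: -0.004
grip_force: 3.4
```

Request:
send_rows(
  moves="-0.2 0 0 0 0 0 -1; -0.2 0 0 0 0 0 -1",
)

```text
time: 5.8
position: [0.5566, -0.0429, 0.0287]
tool_rot: [-0.003, 0.254, 0.967, 0.0]
ft_force: [-11.9, 4.2, 5.5]
gripper_width: -0.004
grip_force: 6.0
```

Request:
send_rows(
  moves="-0.2 0 0 0 0 0 -1; -0.2 0 0 0 0 0 -1",
)

```text
time: 6.05
position: [0.557, -0.0433, 0.0285]
tool_rot: [-0.004, 0.254, 0.967, 0.0]
ft_force: [-16.6, 6.1, 8.1]
gripper_width: 0.0
grip_force: 8.6
```

The strap is against its stop: force grows while the position stalls, and the offset from the centre line matches. Backing off and lifting now.

Request:
send_rows(
  moves="0.8 0 0 0 0 0 -1; 1.5 0 0 0 0 0 -1; 2 0 -4 0 0 0 -1; 2 0 -9 0 0 0 -1; 2 0 -14 0 0 0 -1; 2 0 -14 0 0 0 -1; 2 0 -14 0 0 0 -1",
)

```text
time: 6.92
position: [0.5434, -0.035, 0.169]
tool_rot: [0.0, 0.255, 0.967, 0.0]
ft_force: [-0.7, 0.5, 0.1]
gripper_width: 0.0
grip_force: 0.0
```

```bash
python3 - <<'E'
from rig import ctrl
import cv2,numpy as np
from h import *
c=ctrl.snapshot("wrist");s=ctrl.snapshot("scene")
cv2.imwrite("pics/w2.png",c["color"])
import pickle;pickle.dump((c,s),open("d2.pkl","wb"))
E
```

```text
(no output)
```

View pics/w2.png

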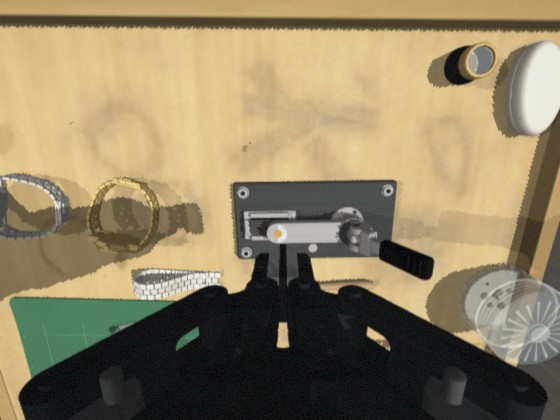

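The strap is over the block against the pin: nose dot (279,233), pin top (312,247), grip from (382,250) to (432,267). I'll measure the swing and lever angles.

```bash
python3 - <<'E'
import pickle,numpy as np
from h import *
from wp import P,U
c,s=pickle.load(open("d2.pkl","rb"))
e=U(61.5)
n=dep(c,279,233);v=n[:2]-P;print("nose",n.round(4),np.hypot(*v),"swing",np.radians(241.5-np.degrees(np.arctan2(*v[::-1]))%360))
for p in [(385,253),(395,256),(405,259),(415,261),(425,264)]:
    q=dep(c,*p);r=q[:2]-P;print(p,q.round(4),"h %.4f lat %.4f"%(r@e,r@U(-28.5)))
# plate screws for the frame
for p in [(244,193),(389,190),(246,254)]:print(p,dep(c,*p).round(4))
E
```

```text
nose [ 0.5724 -0.056   0.041 ] 0.0736749348776025 swing -0.006005557030456356
(385, 253) [0.6147 0.0226 0.0906] h 0.0155 lat 0.0001
(395, 256) [0.6167 0.0278 0.0978] h 0.0210 lat -0.0007
(405, 259) [0.6173 0.0324 0.1066] h 0.0254 lat -0.0023
(415, 261) [0.6177 0.0372 0.1138] h 0.0298 lat -0.0042
(425, 264) [0.6187 0.0414 0.1207] h 0.0340 lat -0.0053
(244, 193) [ 0.5239 -0.0711  0.0151]
(389, 190) [0.5966 0.0634 0.0138]
(246, 254) [ 0.5852 -0.1063  0.0147]
```

Request:
send_rows(
  moves="-1.7 3.2 0 0 0 -1 -1; -3.4 6.4 0 0 0 -1 -1; -3.4 6.4 0 0 0 -1 -1; -3.4 6.4 3 0 0 -1 -1; -3.4 6.4 5.4 0 0 -1 -1; -3.4 6.4 5.4 0 0 -1 -1; -3.4 6.4 5.4 0 0 -1 -1",
)

```text
time: 7.9
position: [0.6045, 0.0036, 0.1158]
tool_rot: [0.0, 0.246, 0.969, -0.0]
ft_force: [0.1, 0.1, 0.1]
gripper_width: 0.001
grip_force: 0.0
```

```bash
cat > lv.py <<'E'
import numpy as np
from rig import ctrl
from wp import P,U
p=ctrl.state()["position"];r=p[:2]-P;h0=r@U(61.5);l0=r@U(-28.5)
print("h %.4f lat %.4f z %.4f"%(h0,l0,p[2]))
for t in list(range(60,-1,-5)):
    a=np.radians(t);R=.060;h=R*np.cos(a)-.0055*np.sin(a)-.0135;z=.055+R*np.sin(a)+.0055*np.cos(a)
    print(t,"%.2f %.2f %.2f"%(l0*100,(h-h0)*100,(p[2]-z)*100))
E
python3 lv.py
```

```text
h -0.0060 lat 0.0002 z 0.1158
60 0.02 1.78 0.61
55 0.02 2.24 0.85
50 0.02 2.69 1.14
45 0.02 3.11 1.45
40 0.02 3.50 1.81
35 0.02 3.85 2.19
30 0.02 4.17 2.61
25 0.02 4.46 3.05
20 0.02 4.70 3.52
15 0.02 4.91 4.00
10 0.02 5.07 4.50
5 0.02 5.18 5.01
0 0.02 5.25 5.53
```

Request:
send_rows(
  moves="0 1.3 0.6 0 0 0 -1; 0 1.8 0.6 0 0 0 -1; 0 2.25 0.85 0 0 0 -1; 0 2.7 1.15 0 0 0 -1; 0 3.1 1.45 0 0 0 -1; 0 3.5 1.8 0 0 0 -1; 0 3.85 2.2 0 0 0 -1; 0 3.85 2.2 0 0 0 -1",
)

```text
time: 8.9
position: [0.6228, 0.0379, 0.0927]
tool_rot: [-0.0, 0.246, 0.969, -0.0]
ft_force: [0.1, -0.7, -0.1]
gripper_width: -0.001
grip_force: 0.0
```

Request:
send_rows(
  moves="0 0.3 0.4 0 0 0 -1; 0 0.6 0.85 0 0 0 -1; 0 0.85 1.3 0 0 0 -1; 0 1 1.8 0 0 0 -1; 0 1.2 2.3 0 0 0 -1",
)

```text
time: 9.52
position: [0.6288, 0.0484, 0.07]
tool_rot: [0.0, 0.246, 0.969, 0.0]
ft_force: [-1.0, 1.2, 3.3]
gripper_width: -0.002
grip_force: 1.7
```

```bash
python3 - <<'E'
from rig import ctrl
import cv2,numpy as np
w=ctrl.snapshot("wrist")["color"];c=ctrl.snapshot("side")
s=cv2.resize(c["color"][240:340,230:350],(380,316),interpolation=cv2.INTER_CUBIC);w=cv2.resize(w,(420,315))
o=np.zeros((316,800,3),np.uint8);o[:,:380]=s;o[:315,380:]=w
cv2.imwrite("pics/m2.png",o)
E
```

```text
(no output)
```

View pics/m2.png

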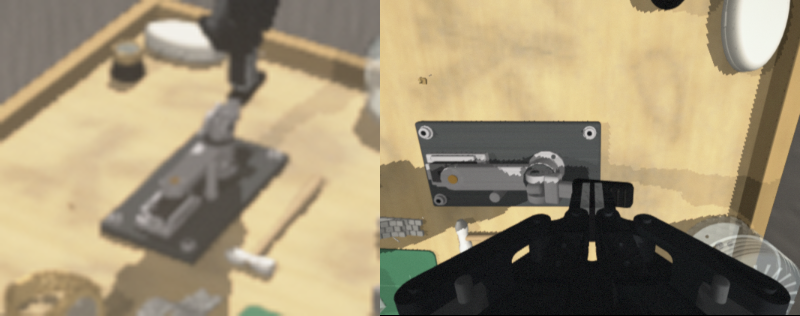

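The lever is nearly level under the fingertips (wrist half: grip at (605,190)) and the strap is still in line. Now pressing straight down in small steps.

Request:
send_rows(
  moves="0 0.05 0.4 0 0 0 -1; 0 0.05 0.7 0 0 0 -1; 0 0.05 0.7 0 0 0 -1",
)

```text
time: 10.0
position: [0.6287, 0.0486, 0.0629]
tool_rot: [-0.0, 0.246, 0.969, -0.0]
ft_force: [0.9, 0.4, -0.3]
gripper_width: 0.004
grip_force: 0.2
```

Request:
send_rows(
  moves="0 0 0.3 0 0 0 -1; 0 0 0.3 0 0 0 -1",
)

```text
time: 10.25
position: [0.6289, 0.0487, 0.0602]
tool_rot: [0.0, 0.246, 0.969, 0.0]
ft_force: [0.6, 2.4, 2.2]
gripper_width: 0.001
grip_force: 1.3
```

Request:
send_rows(
  moves="0 0 0.3 0 0 0 -1; 0 0 0.3 0 0 0 -1",
)

```text
time: 10.5
position: [0.6294, 0.0488, 0.0592]
tool_rot: [0.001, 0.246, 0.969, 0.0]
ft_force: [-3.9, 2.1, 17.4]
gripper_width: 0.001
grip_force: 8.7
```

Request:
send_rows(
  moves="0 0 0.25 0 0 0 -1; 0 0 0.25 0 0 0 -1; 0 0 0.25 0 0 0 -1",
)

```text
time: 10.88
position: [0.6299, 0.0489, 0.0583]
tool_rot: [0.002, 0.246, 0.969, 0.001]
ft_force: [-6.0, 3.7, 29.5]
gripper_width: 0.002
grip_force: 14.8
```

The lever is at its hard stop. Lifting clear to check.

Request:
send_rows(
  moves="0 0 -1 0 0 0 -1; 0 0 -4 0 0 0 -1; 0 0 -8 0 0 0 -1; 0 0 -13 0 0 0 -1; 5 0 -13 0 0 0 -1; 8 0 -13 0 0 0 -1; 8 0 -13 0 0 0 -1; 8 0 -13 0 0 0 -1",
)

```text
time: 11.88
position: [0.5589, 0.0866, 0.1846]
tool_rot: [0.0, 0.246, 0.969, -0.0]
ft_force: [0.3, -0.6, -0.4]
gripper_width: 0.001
grip_force: 0.0
```

```bash
python3 - <<'E'
from rig import ctrl
import cv2,pickle
c=ctrl.snapshot("wrist");pickle.dump(c,open("d3.pkl","wb"));cv2.imwrite("pics/w3.png",c["color"])
E
```

```text
(no output)
```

View pics/w3.png

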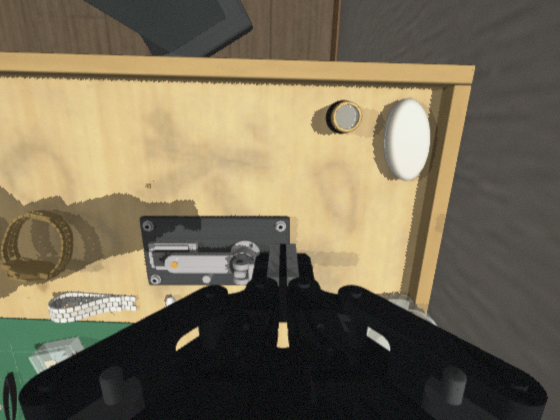

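The strap (nose at (172,265)) is in place, but the gripper hides the lever, so I'll shift aside and measure the grip's height.

Request:
send_rows(
  moves="0 -5 0 0 0 0 -1; 0 -10 0 0 0 0 -1; 0 -10 0 0 0 0 -1; 0 -10 0 0 0 0 -1",
)

```text
time: 12.42
position: [0.5115, -0.0015, 0.1846]
tool_rot: [-0.0, 0.247, 0.969, 0.0]
ft_force: [1.1, 0.6, -1.1]
gripper_width: -0.005
grip_force: 0.0
```

```bash
python3 - <<'E'
from rig import ctrl
import numpy as np
from h import *
from wp import P,U
c=ctrl.snapshot("wrist");K=c["camera_matrix"]
for h in(.035,.045,.055,.065,.072):
    o=[]
    for l in(-.006,0,.006):
        X=np.r_[P+h*U(61.5)+l*U(-28.5),.0605];u,v=proj(c,X);o.append(dep(c,u,v)[2])
    print(h,(u.round(),v.round()),np.round(o,4))
for d in(.03,.06,.075):
    o=[]
    for l in(-.015,-.008,0,.008,.015):
        u,v=proj(c,np.r_[P-d*U(61.5)+l*U(-28.5),.039]);o.append(dep(c,u,v)[2])
    print("strap",d,np.round(o,4))
E
```

```text
0.035 (np.float64(370.0), np.float64(279.0)) [0.0587 0.06   0.06  ]
0.045 (np.float64(379.0), np.float64(279.0)) [0.0599 0.0592 0.0596]
0.055 (np.float64(389.0), np.float64(279.0)) [0.0597 0.0605 0.06  ]
0.065 (np.float64(399.0), np.float64(279.0)) [0.0584 0.0608 0.0599]
0.072 (np.float64(405.0), np.float64(279.0)) [0.0588 0.0603 0.0603]
strap 0.03 [0.0089 0.1957 0.2028 0.2093 0.2138]
strap 0.06 [0.1978 0.2044 0.2097 0.2159 0.2213]
strap 0.075 [0.0244 0.1954 0.203  0.2089 0.2146]
```

The grip is level at 60 mm along its whole length, so the lever is fully down. One last check of the swing from the stored picture, then I hand in.

```bash
python3 - <<'E'
import pickle,numpy as np
from h import *
from wp import P
c=pickle.load(open("d3.pkl","rb"))
n=dep(c,173,265);v=n[:2]-P;s=np.radians(241.5-np.degrees(np.arctan2(*v[::-1]))%360);print(n,np.hypot(*v),s)
if abs(s)<.06:
    from rig import ctrl;print(ctrl.sign_off())
E
```

```text
[ 0.57150706 -0.05799931  0.03986641] 0.07591372687904435 -0.007926721722634004
the job is handed in; nothing more can be done
None
```

I swung the strap over the block to its stop and pressed the cam lever fully down, then handed the job in at about 12.5 s; no verdict came back. Camera checks put the swing within 0.01 rad of the stop and the handle level at 60 mm; I couldn't measure the strap's force on the block, and took no final measurement of the block or the items round the fixture.

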